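# Check a cast lever with the drop gauge and present it level over its nest

### The arm

A 7-joint arm with a two-finger parallel gripper is mounted at the origin on a cart in front of the work surface, level with it; the furniture and walls round the work are solid. World frame = base frame: x ahead of the robot, y to its left, z up, the work surface at z = 0. Lengths are in mm, angles in rad, forces in N, time in s.
With the tool pointing down it reaches from about 400 to 875 mm from the base axis. Payload 4.4 kg.
Tool frame: the origin (TCP) lies midway between the tips of the shut fingers; the grasp point (between the pads) lies 19 mm behind it; z points along the fingers, y is the line along which they close (so a half turn about z gives the same grasp; the last joint's range is limited). The gripper opens to 85 mm and grips with 20 to 120 N. Pads are 22 mm wide; open, the fingers measure 114 mm over their backs; the gripper's body (76 mm by 85 mm) begins 54 mm behind the grasp point. The pads swing forward as they close: fully open they stand 13 mm farther back than shut.
Start: joints at [-1.404, 0.628, 0.038, 1.517, -0.027, 0.996, -0.02], TCP at [149.931, 632.486, 231.313] pointing down, gripper open.
Joint ranges: [-3.06, 3.06], [-0.37, 2.12], [-1.25, 1.32], [0.18, 2.47], [-1.1, 4.24], [0.23, 1.98], [-2.94, 2.94]. Speed limits (rad/s): [2.57, 2.57, 3.14, 3.14, 3.14, 3.14, 3.14].

### API

Orientations are given as [roll, pitch, yaw] about the fixed x, y, z axes, in that order (R = Rz(yaw) Ry(pitch) Rx(roll)).
In Python, from cell import ctrl, get_image, get_calibration gives the robot as it stands.
- The arm moves only by the shell command python3 -m creep 'ROWS'. ROWS is JSON, a list of rows, each an object of numbers: "dx", "dy", "dz": the shift along the world's x, y, z normalised to -1 to 1, where 1 is 0.4 m; "rx", "ry", "rz": the turn, a rotation vector about the world's x, y, z normalised to -1 to 1, where 1 is 2 pi rad; "grip": the closure, from -1 (fully open) to 1 (shut). A call has exactly 5 rows; each row is the pose to reach, as a shift and turn from the pose commanded when the call began, turning the shorter way round; what a row does not reach only later rows make up. A row lasts 1/8 s, in which the tool goes at most 62.5 mm and 10.7 degrees, less where a joint would pass 70% of its speed; a pose out of reach is approached as far as the arm can. A call with a number of a shift or a turn outside -1 to 1 is refused whole. A call with a gripper value outside its range is refused whole. The fingers move at their own pace and stop on an object; the grip force is fixed at half the most. Time passes only in rows, so rows that repeat a pose let the fingers close, or fill a call up. It gives the time, the measured TCP pose, the force, the opening and the grip force at its end, in the units of the state.
- ctrl.read_state(): the state, without advancing time (a new reading comes with each control period).
- get_image(name): name is "side" or "top" or "wrist"; returns the picture (384x512x3 uint8, red, green, blue); there is no depth.
- get_calibration(name): a dict with "mtx" (3x3 intrinsics, pixels), "world_from_camera" (4x4, takes a point from camera to world coordinates). Camera axes: x right, y down, z forward; pixel columns grow to the right and rows downward; lengths in mm; the calibration is good to about 2 mm. A picture is of the moment at which its call begins: read the wrist's pose just before it. get_calibration takes no time and is no camera call; for the wrist camera it gives the pose at the moment of the call.
- ctrl.finish_job(): hands the job in; it is judged then, once.
The state is a dict: "clock": time; "qpos": joint angles; "qd": joint speeds; "tau": joint torques, N m; "eef_pos": TCP position; "tool_rot": TCP orientation; "force": force on the tool from outside, world axes, zero at the start; "torque": the same for the moment, N m; "width": finger opening in mm; "gripper_force": force on a finger pad.
Only numpy, scipy, OpenCV 4.12 (cv2) and the standard library are available. Lean on these libraries where they do the work, as an engineer would, in place of code of your own. Each camera call takes 0.05 s, during which the arm holds its last target. There are 200 camera calls.

### The job

We are fitting the blue cast lever of the specimen press: first press the drop gauge's green knob down until the gauge's foot rests on the lever's small end, and let it spring back up. Then grip the lever at the yellow band, which is its balance point, bring it out from under the gauge and hold it level two to five centimetres above the seats of the grey nest, big end over the big seat and small end over the small seat, so that I can reach in with the bushes. Finish while still holding it there, touching nothing but the gripper, and leave the specimens where they are.

Things in the scene. Friction and masses are not known exactly. Their poses are not given: they have to be found in the camera images.
- lever: Blue cast lever, about 0.53 kg, standing on its two round ends. Origin: at underside level, straight below the balance point (centre of mass, 24 mm up). x runs along it to the small end, z up. The ends are joined by a straight bar 16 mm wide (y), from 16 to 34 mm above the underside; a yellow band 24 mm long on the bar marks the balance point x = 0. The small end starts under the gauge's foot.
- lever_big_end (a point): Centre of the underside of the lever's big end, an upright cylinder 44 mm across and 46 mm tall, at x = -50 mm of the lever.
- lever_small_end (a point): Centre of the underside of the lever's small end, an upright cylinder 30 mm across and 36 mm tall, at x = +120 mm of the lever; it starts within about 8 mm sideways of the point below the gauge's foot.
- gauge: Drop gauge fixed to the table. Origin: on the table straight below its foot; x points from the foot to its column (70 mm away, 138 mm high), so the lever lies on the -x side and is drawn out towards -x. Base 14 mm thick from x = 28 to 108 mm. A grey head 30 mm wide, x = -10 to +82 mm, 98 to 122 mm above the table, guides the upright slide; a white scale plate stands on the head.
- gauge_slide (a joint): How far the gauge's slide has been pressed down (m): 0 at rest at the top, 0.05 at the stop; with the foot on the lever's small end it reads about 0.037. A spring returns it: 1 N starts it, about 4 N at 0.037.
- gauge_knob (a point): Centre of the top of the round green knob on the slide (34 mm across, 12 mm thick); 185 mm above the table at rest. It moves down with the slide.
- gauge_foot (a point): Centre of the underside of the slide's steel foot (16 mm across), straight below the knob; 73 mm above the table at rest, that is 37 mm above the top of the lever's small end.
- nest: Grey assembly nest fixed to the table, base plate 250 x 80 x 14 mm with two round aluminium seats (cups, rims 28 mm above the table). Origin: on the table under the place of the lever's balance point; x runs from the big seat to the small seat, so a lever rightly placed above it has the same x, y and yaw as the nest.
- nest_big_seat (a point): Centre of the rim of the big seat (64 mm across outside), at x = -50 mm, 28 mm above the table.
- nest_small_seat (a point): Centre of the rim of the small seat (50 mm across outside), at x = +120 mm, 28 mm above the table.
- jar_w1: White-capped glass specimen jar, 46 mm across, 88 mm tall; bystander. Origin under its centre.
- jar_w6: Slim white-capped glass specimen jar, 43 mm across, 108 mm tall; bystander. Origin under its centre.
- skull_hare: Hare skull, 68 x 124 x 56 mm; bystander. Origin under its centre.
- vial_2: Red-topped glass vial, 25 mm across, 62 mm tall; bystander. Origin under its centre.
- petri_2: Covered petri dish, 60 mm across, 14 mm tall; bystander. Origin under its centre.
There are look-alikes about, which are no part of the job. There is more than one size of the gauge; the job needs the largest.

How it is judged (in metres and radians):
On the way, in this order (a step that is already met when the one before it is completed fails the run):
1. the gauge's foot is pressed down onto the lever's small end, the lever still standing on the table (contact force between gauge and lever above 0.5 N and value of joint gauge_slide between 0.0345 and 0.0405 m and horizontal distance between gauge_foot and lever_small_end below 0.014 m and height (world z) of lever below 0.004 m), for 0.2 s.
2. the gauge has sprung back up and the lever is off the table, level, gripped within 15 mm of its balance point (contact force between the fingers and lever above 1 N and x of the grasp point in the frame of lever between -0.015 and 0.015 m and value of joint gauge_slide below 0.005 m and height (world z) of lever above 0.006 m and angle between lever's own z axis and vertical below 0.12 rad), for 0.2 s.
At the end, for the whole second after the job is handed in: The fingers hold the lever within 15 mm of its balance point, it is level to 5 degrees and still, each end within 15 mm sideways of the centre of its own seat, its underside 12 to 60 mm above the seats' rims, not touching the nest; the gauge's slide is back up (contact force between the fingers and lever above 1 N and x of the grasp point in the frame of lever between -0.015 and 0.015 m and angle between lever's own z axis and vertical below 0.087 rad and horizontal distance between lever_big_end and nest_big_seat below 0.015 m and horizontal distance between lever_small_end and nest_small_seat below 0.015 m and z of lever in the frame of nest_big_seat between 0.012 and 0.06 m and contact force between lever and nest below 0.1 N and value of joint gauge_slide below 0.005 m and linear speed of lever below 0.02 m/s); the arm keeps its last pose, push and grip.
It fails at once if a bystander is moved more than 25 mm or tipped over (distance of any of jar_w1, jar_w6, skull_hare, vial_2, petri_2 from where it was at the start of the episode above 0.025 m or angle between any of jar_w1, jar_w6, skull_hare, vial_2, petri_2's own z axis and vertical above 0.5 rad).
It fails at once if the lever is tilted more than about 25 degrees or knocked over (angle between lever's own z axis and vertical above 0.44 rad).
It also fails if it takes over 51 s, if anything falls off the work surface, if the arm or the gripper's body presses on something with over 40 N, if the wrist force passes 120 N, or if a joint passes its speed limit or range.

## Working session

There is one attempt and no reset: what is moved stays moved. The work goes in short steps, Python scripts to look and compute and a shell command to move; the robot and the scene stay as the last step left them, time stands still between calls to the robot, and variables do not carry over. Pictures are saved under pics/ and viewed, at most 10 in all, crops included, and the job is handed in when it is done.

```bash
mkdir -p pics; cat > h.py <<'E'
import numpy as np, cv2
from cell import ctrl, get_image, get_calibration
def snap(n,f):
    c=get_calibration(n); im=get_image(n); cv2.imwrite('pics/'+f,im[:,:,::-1]); return im,c
E
python3 - <<'E'
from h import *
import pickle
s=ctrl.read_state();print(s['clock'],s['eef_pos'],s['tool_rot'],s['force'],s['width'])
cs={}
ims=[]
for n in('top','side','wrist'):
    im,c=snap(n,n+'0.png');cs[n]=c;print(n,np.round(c['mtx'],1).tolist(),np.round(c['world_from_camera'],3).tolist())
pickle.dump(cs,open('c0.pkl','wb'))
for n in('top','side'):
    cv2.imwrite(f'pics/{n}0b.png',cv2.resize(cv2.imread(f'pics/{n}0.png'),(800,600),interpolation=cv2.INTER_CUBIC))
E
```

```text
0.0 [149.77650545 631.86401067 230.35909666] [-3.13965842e+00  3.13520941e-05  2.90883216e+00] [0.42968155 0.37493885 0.81160931] 85.38058441373461
top [[356.6, 0.0, 258.0], [0.0, 356.6, 192.1], [0.0, 0.0, 1.0]] [[-0.024, -0.977, 0.21, 337.486], [-1.0, 0.023, -0.008, -31.55], [0.003, -0.21, -0.978, 1349.393], [0.0, 0.0, 0.0, 1.0]]
side [[364.7, 0.0, 258.0], [0.0, 364.7, 195.7], [0.0, 0.0, 1.0]] [[0.871, -0.26, 0.416, 183.114], [-0.491, -0.447, 0.748, -747.037], [-0.009, -0.856, -0.517, 628.725], [0.0, 0.0, 0.0, 1.0]]
wrist [[275.6, 0.0, 255.2], [0.0, 275.6, 188.2], [0.0, 0.0, 1.0]] [[0.231, 0.934, 0.272, 79.303], [0.973, -0.221, -0.067, 648.879], [-0.002, 0.28, -0.96, 372.968], [0.0, 0.0, 0.0, 1.0]]
```

View pics/top0b.png

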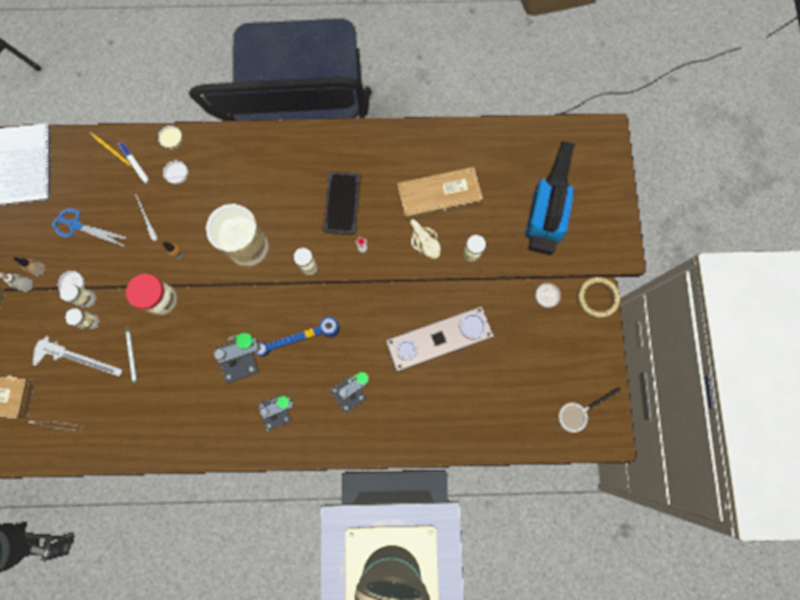

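View pics/side0b.png

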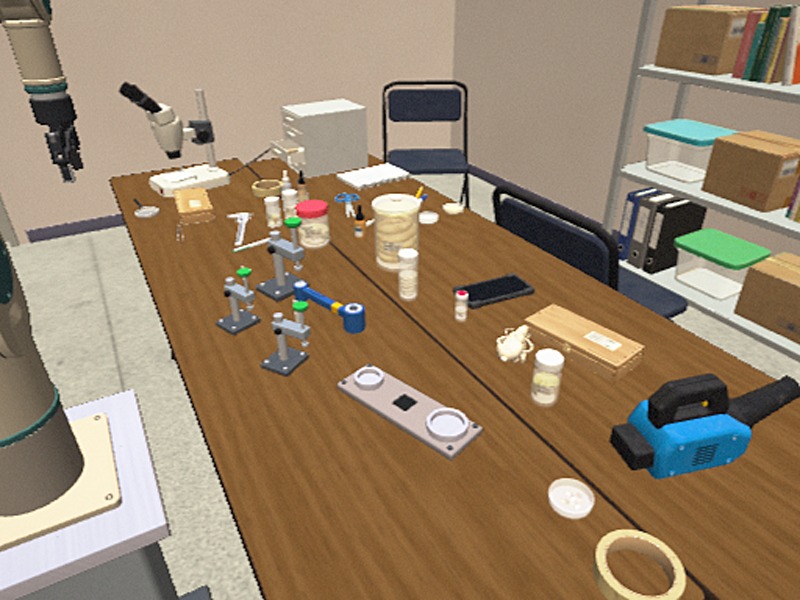

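Top view (800-px scale): largest gauge's knob at (244,341), lever from (262,348) to (329,327) with the band at (309,332), nest (387–492, 310–370) with its big seat at (472,327) and small seat at (406,350). Side view: knob (292,224), band (337,308), big seat (447,424), small seat (369,377). Bystanders lie beyond the nest in x. Coarse triangulation next.

```bash
cat >> h.py <<'E'
def ray(c,uv):
    T=np.array(c['world_from_camera']);K=np.array(c['mtx'])
    d=T[:3,:3]@np.linalg.solve(K,[uv[0],uv[1],1.]);return T[:3,3],d/np.linalg.norm(d)
def tri(obs):
    A=np.zeros((3,3));b=np.zeros(3);P=[]
    for c,uv in obs:
        o,d=ray(c,uv);M=np.eye(3)-np.outer(d,d);A+=M;b+=M@o;P.append((o,d))
    x=np.linalg.solve(A,b);return np.round(x,1),[round(float(np.linalg.norm(np.cross(x-o,d))),1) for o,d in P]
def atz(c,uv,z):
    o,d=ray(c,uv);return np.round(o+d*(z-o[2])/d[2],1)
def proj(c,p):
    T=np.linalg.inv(c['world_from_camera']);q=T[:3,:3]@np.array(p)+T[:3,3];q=np.array(c['mtx'])@q;return q[:2]/q[2]
E
python3 - <<'E'
from h import *
import pickle
cs=pickle.load(open('c0.pkl','rb'));k=1.5625
for n,t,s in [('knob',(244,341),(292,223)),('band',(309,332),(337,308)),('bigend',(329,325),(354,309)),('bigseat',(472,327),(447,421)),('smallseat',(406,350),(369,376)),('knobB',(283,402),(244,271)),('knobC',(362,379),(300,307)),('jar',(303,257),(407,257)),('vial',(361,241),(461,293))]:
    print(n,tri([(cs['top'],np.array(t)/k),(cs['side'],np.array(s)/k)]))
E
```

```text
knob (array([508.8, 297.4, 178.9]), [0.5, 0.5])
band (array([548.2, 186. ,  25. ]), [0.6, 0.6])
bigend (array([562.1, 135.1,  44.9]), [0.8, 0.8])
bigseat (array([ 554.3, -207.1,   27.5]), [3.1, 3.1])
smallseat (array([502.2, -46.7,  25.7]), [2.3, 2.3])
knobB (array([381.9, 220.8, 138. ]), [1.1, 1.1])
knobC (array([427.5,  51.6, 134.3]), [1.7, 1.7])
jar (array([714.8, 190.1,  97. ]), [0.1, 0.1])
vial (array([762.3,  56.7,  62.2]), [0.1, 0.1])
```

```bash
python3 -m creep '[{"dx":0.1,"dy":-0.08,"dz":0.17,"rz":-0.03,"grip":1},{"dx":0.2,"dy":-0.18,"dz":0.17,"rz":-0.06,"grip":1},{"dx":0.3,"dy":-0.28,"dz":0.17,"rz":-0.08,"grip":1},{"dx":0.4,"dy":-0.38,"dz":0.17,"rz":-0.1,"grip":1},{"dx":0.5,"dy":-0.48,"dz":0.17,"rz":-0.12,"grip":1}]'
```

```text
$[0]: bad value
```

```bash
python3 -m creep '[{"dx":0.1,"dy":-0.08,"dz":0.17,"rx":0,"ry":0,"rz":-0.03,"grip":1},{"dx":0.2,"dy":-0.18,"dz":0.17,"rx":0,"ry":0,"rz":-0.06,"grip":1},{"dx":0.3,"dy":-0.28,"dz":0.17,"rx":0,"ry":0,"rz":-0.08,"grip":1},{"dx":0.4,"dy":-0.38,"dz":0.17,"rx":0,"ry":0,"rz":-0.1,"grip":1},{"dx":0.5,"dy":-0.48,"dz":0.17,"rx":0,"ry":0,"rz":-0.12,"grip":1}]'
```

```text
clock: 0.78
eef_pos: [351.2, 438.7, 299.4]
tool_rot: [3.141, 0.0, 2.15]
force: [1.4, 0.2, -0.2]
width: -0.0
gripper_force: 0.0
```

```bash
python3 -m creep '[{"dx":0.1,"dy":-0.11,"dz":0,"rx":0,"ry":0,"rz":-0.02,"grip":1},{"dx":0.2,"dy":-0.22,"dz":0,"rx":0,"ry":0,"rz":-0.043,"grip":1},{"dx":0.3,"dy":-0.33,"dz":0,"rx":0,"ry":0,"rz":-0.043,"grip":1},{"dx":0.4,"dy":-0.44,"dz":0,"rx":0,"ry":0,"rz":-0.043,"grip":1},{"dx":0.445,"dy":-0.5,"dz":0,"rx":0,"ry":0,"rz":-0.043,"grip":1}]'
python3 -m creep '[{"dx":0,"dy":0,"dz":0,"rx":0,"ry":0,"rz":0,"grip":1},{"dx":0,"dy":0,"dz":0,"rx":0,"ry":0,"rz":0,"grip":1},{"dx":0,"dy":0,"dz":0,"rx":0,"ry":0,"rz":0,"grip":1},{"dx":0,"dy":0,"dz":0,"rx":0,"ry":0,"rz":0,"grip":1},{"dx":0,"dy":0,"dz":0,"rx":0,"ry":0,"rz":0,"grip":1}]'
python3 - <<'E'
from h import *
import pickle
im,c=snap('wrist','w1.png');pickle.dump(c,open('cw1.pkl','wb'))
cv2.imwrite('pics/w1b.png',cv2.resize(im[:,:,::-1],(800,600),interpolation=cv2.INTER_CUBIC))
print(c)
E
```

```text
clock: 1.4
eef_pos: [530.1, 236.7, 299.2]
tool_rot: [3.141, 0.002, 1.88]
force: [0.0, -0.2, -0.2]
width: 0.3
gripper_force: 0.0
clock: 2.02
eef_pos: [527.6, 241.1, 299.3]
tool_rot: [-3.142, -0.0, 1.886]
force: [-0.2, 0.7, -0.4]
width: -0.1
gripper_force: 0.0
{'mtx': array([[275.59470563,   0.        , 255.23843951],
       [  0.        , 275.59470563, 188.19547728],
       [  0.        ,   0.        ,   1.        ]]), 'world_from_camera': array([[ 9.50809698e-01,  2.97437806e-01,  8.65544280e-02,
         5.04337419e+02],
       [ 3.09775246e-01, -9.12521576e-01, -2.67102360e-01,
         3.09117751e+02],
       [-4.63556923e-04,  2.80775933e-01, -9.59773234e-01,
         4.41846709e+02],
       [ 0.00000000e+00,  0.00000000e+00,  0.00000000e+00,
         1.00000000e+00]])}
```

View pics/w1b.png

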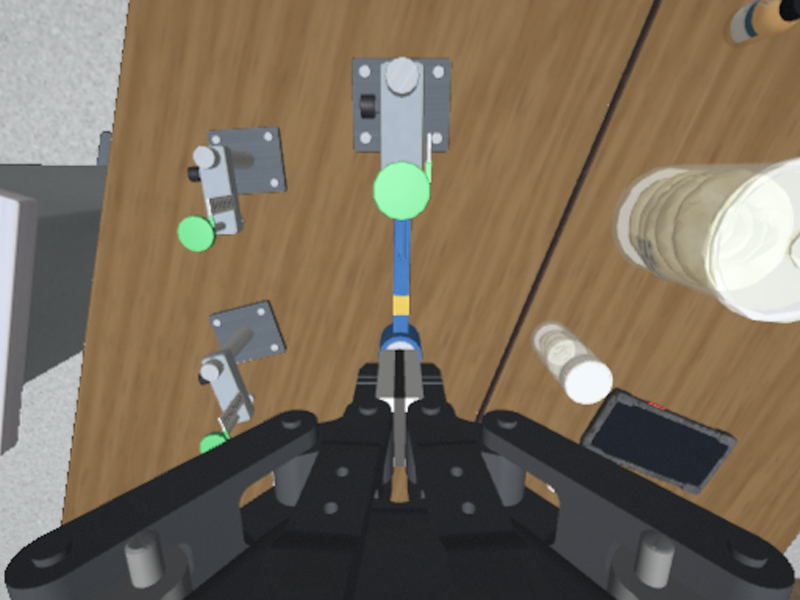

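Wrist view (800-px): knob (401.5,190), yellow band (401,306), big end (400,340), lever in line with the tool; a thin scale plate stands beside the knob at (430,135–182). I check its height in a side crop.

```bash
python3 - <<'E'
from h import *
import pickle
cs=pickle.load(open('c0.pkl','rb'));cw=pickle.load(open('cw1.pkl','rb'));k=1.5625
kn=(cw,np.array((401.5,190))/k)
print('knob185',atz(*kn,185),tri([kn,(cs['side'],np.array((292,223))/k)]),tri([kn,(cs['top'],np.array((244,341))/k)]))
b=(cw,np.array((401,306))/k)
print('band',atz(*b,34),tri([b,(cs['side'],np.array((337.5,307))/k)]))
im=cv2.imread('pics/side0.png')
a=cv2.resize(im[130:220,160:260],(600,540),interpolation=cv2.INTER_CUBIC);cv2.imwrite('pics/s_crop.png',a)
E
```

```text
knob185 [509.5 298.  185. ] (array([509.5, 297.7, 178.7]), [0.1, 0.1]) (array([509.1, 297.8, 177.2]), [0.6, 0.6])
band [547.  184.5  34. ] (array([547.6, 183. ,  29. ]), [0.0, 0.0])
```

View pics/s_crop.png

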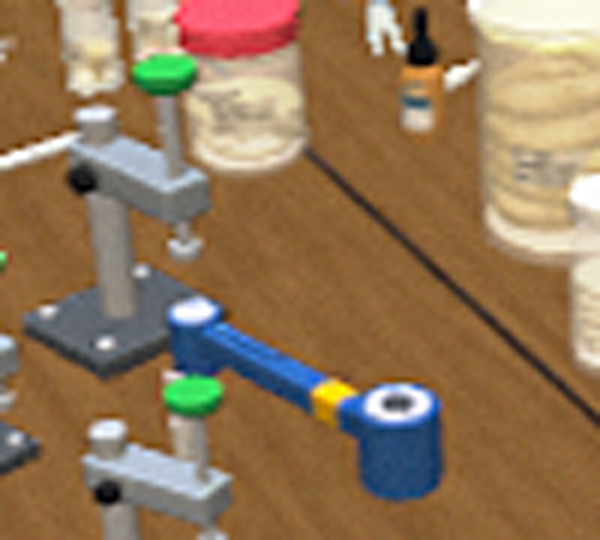

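The knob triangulates to (509.5, 298, 178) at disc mid-height, which fits the stated 185 mm top. The plate does not stand above the knob. I'll close in above it, slightly to the lever side.

```bash
python3 -m creep '[{"dx":-0.02,"dy":0.06,"dz":-0.08,"rx":0,"ry":0,"rz":0,"grip":1},{"dx":-0.043,"dy":0.132,"dz":-0.18,"rx":0,"ry":0,"rz":0,"grip":1},{"dx":-0.043,"dy":0.132,"dz":-0.25,"rx":0,"ry":0,"rz":0,"grip":1},{"dx":-0.043,"dy":0.132,"dz":-0.25,"rx":0,"ry":0,"rz":0,"grip":1},{"dx":-0.043,"dy":0.132,"dz":-0.25,"rx":0,"ry":0,"rz":0,"grip":1}]'
python3 -m creep '[{"dx":0,"dy":0,"dz":-0.02,"rx":0,"ry":0,"rz":0,"grip":1},{"dx":0,"dy":0,"dz":-0.04,"rx":0,"ry":0,"rz":0,"grip":1},{"dx":0,"dy":0,"dz":-0.06,"rx":0,"ry":0,"rz":0,"grip":1},{"dx":0,"dy":0,"dz":-0.08,"rx":0,"ry":0,"rz":0,"grip":1},{"dx":0,"dy":0,"dz":-0.1,"rx":0,"ry":0,"rz":0,"grip":1}]'
python3 -m creep '[{"dx":0,"dy":0,"dz":-0.005,"rx":0,"ry":0,"rz":0,"grip":1},{"dx":0,"dy":0,"dz":-0.01,"rx":0,"ry":0,"rz":0,"grip":1},{"dx":0,"dy":0,"dz":-0.015,"rx":0,"ry":0,"rz":0,"grip":1},{"dx":0,"dy":0,"dz":-0.02,"rx":0,"ry":0,"rz":0,"grip":1},{"dx":0,"dy":0,"dz":-0.02,"rx":0,"ry":0,"rz":0,"grip":1}]'
```

```text
clock: 2.7
eef_pos: [511.8, 293.0, 200.5]
tool_rot: [3.14, 0.0, 1.884]
force: [0.9, 0.9, 0.1]
width: 0.2
gripper_force: 0.0
clock: 3.32
eef_pos: [511.3, 293.3, 159.1]
tool_rot: [3.14, 0.0, 1.884]
force: [2.2, -0.0, 3.2]
width: -0.1
gripper_force: 1.7
clock: 3.95
eef_pos: [511.1, 293.3, 151.4]
tool_rot: [3.141, 0.0, 1.885]
force: [3.1, -0.9, 3.3]
width: 0.1
gripper_force: 1.9
```

```bash
python3 -m creep '[{"dx":0,"dy":0,"dz":-0.003,"rx":0,"ry":0,"rz":0,"grip":1},{"dx":0,"dy":0,"dz":-0.006,"rx":0,"ry":0,"rz":0,"grip":1},{"dx":0,"dy":0,"dz":-0.008,"rx":0,"ry":0,"rz":0,"grip":1},{"dx":0,"dy":0,"dz":-0.01,"rx":0,"ry":0,"rz":0,"grip":1},{"dx":0,"dy":0,"dz":-0.01,"rx":0,"ry":0,"rz":0,"grip":1}]'
```

```text
clock: 4.58
eef_pos: [511.1, 293.3, 148.1]
tool_rot: [3.141, -0.0, 1.884]
force: [1.7, -1.5, 9.8]
width: -0.1
gripper_force: 4.5
```

Force stepped to 9.8 N against the 4 N spring, so the foot is on the lever. Hold briefly a touch deeper, then rise.

```bash
python3 -m creep '[{"dx":0,"dy":0,"dz":-0.002,"rx":0,"ry":0,"rz":0,"grip":1},{"dx":0,"dy":0,"dz":-0.002,"rx":0,"ry":0,"rz":0,"grip":1},{"dx":0,"dy":0,"dz":-0.002,"rx":0,"ry":0,"rz":0,"grip":1},{"dx":0,"dy":0,"dz":-0.002,"rx":0,"ry":0,"rz":0,"grip":1},{"dx":0,"dy":0,"dz":-0.002,"rx":0,"ry":0,"rz":0,"grip":1}]'
python3 -m creep '[{"dx":0,"dy":0,"dz":0.03,"rx":0,"ry":0,"rz":0,"grip":1},{"dx":0,"dy":0,"dz":0.06,"rx":0,"ry":0,"rz":0,"grip":1},{"dx":0,"dy":0,"dz":0.09,"rx":0,"ry":0,"rz":0,"grip":1},{"dx":0,"dy":0,"dz":0.12,"rx":0,"ry":0,"rz":0,"grip":1},{"dx":0,"dy":0,"dz":0.16,"rx":0,"ry":0,"rz":0,"grip":1}]'
```

```text
clock: 5.2
eef_pos: [511.2, 293.3, 148.0]
tool_rot: [3.14, -0.001, 1.884]
force: [0.5, -1.8, 13.5]
width: -0.2
gripper_force: 7.1
clock: 5.82
eef_pos: [509.5, 293.3, 210.7]
tool_rot: [-3.139, -0.0, 1.885]
force: [0.3, 0.7, 0.1]
width: 0.3
gripper_force: 0.0
```

```bash
python3 -m creep '[{"dx":0.02,"dy":-0.06,"dz":0,"rx":0,"ry":0,"rz":0,"grip":1},{"dx":0.06,"dy":-0.18,"dz":0,"rx":0,"ry":0,"rz":0,"grip":-1},{"dx":0.1,"dy":-0.29,"dz":0,"rx":0,"ry":0,"rz":0,"grip":-1},{"dx":0.1,"dy":-0.29,"dz":0,"rx":0,"ry":0,"rz":0,"grip":-1},{"dx":0.1,"dy":-0.29,"dz":0,"rx":0,"ry":0,"rz":0,"grip":-1}]'
python3 - <<'E'
from h import *
import pickle
print(ctrl.read_state()['eef_pos'])
im,c=snap('wrist','w2.png');pickle.dump(c,open('cw2.pkl','wb'))
cv2.imwrite('pics/w2b.png',cv2.resize(im[:,:,::-1],(800,600),interpolation=cv2.INTER_CUBIC))
E
```

```text
clock: 6.45
eef_pos: [550.3, 178.1, 210.7]
tool_rot: [-3.141, -0.001, 1.885]
force: [0.4, 0.9, 0.1]
width: 72.0
gripper_force: 0.0
[550.26235482 178.13661553 210.71369877]
```

View pics/w2b.png

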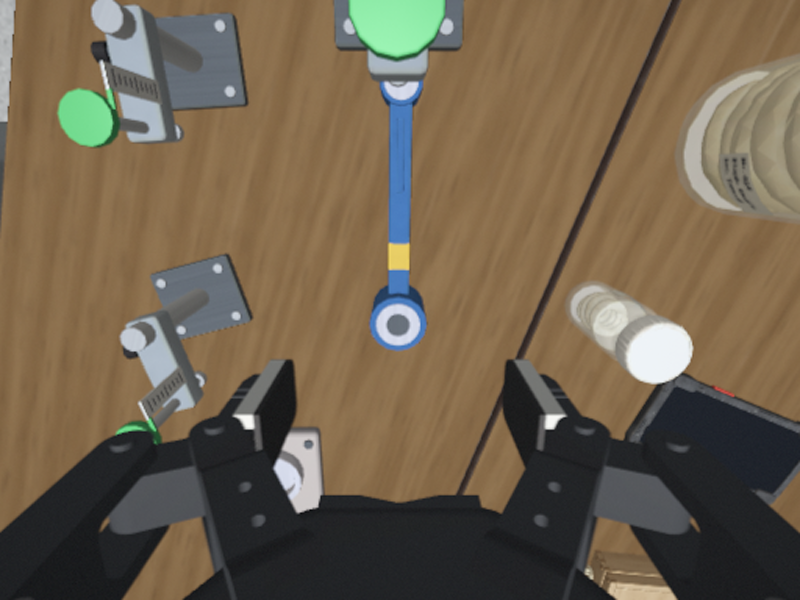

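Wrist view (800-px): band centre (399.5,256), big-end top ring (398,324), small end at about (402,84) with the gauge's head clear above it, and the slide back up.

```bash
python3 - <<'E'
from h import *
import pickle
cs=pickle.load(open('c0.pkl','rb'));c1=pickle.load(open('cw1.pkl','rb'));c2=pickle.load(open('cw2.pkl','rb'));k=1.5625
g=lambda c,u:(c,np.array(u)/k)
b2=g(c2,(399.5,256));B=g(c2,(398,324.5))
print('band34',atz(*b2,34),tri([b2,g(c1,(401,306))]),tri([b2,g(cs['side'],(337.5,307))]))
print('big46',atz(*B,46),tri([B,g(cs['side'],(354,309))]),tri([B,g(cs['top'],(329,325))]))
print('bar far',atz(*g(c2,(400.5,110)),34))
d=atz(*g(c2,(400.5,110)),34)-atz(*B,46);print(np.arctan2(d[1],d[0]))
# nest from top/side
print(atz(*g(cs['top'],(472,327)),28),atz(*g(cs['side'],(447,422)),28),atz(*g(cs['top'],(406,350)),28),atz(*g(cs['side'],(369,376)),28))
E
```

```text
band34 [546.9 186.   34. ] (array([546. , 188.1,  45.5]), [0.2, 0.2]) (array([547.8, 184.7,  27.9]), [0.5, 0.5])
big46 [561.4 137.7  46. ] (array([562.6, 136.6,  43.8]), [1.0, 1.0]) (array([562. , 135.9,  40.7]), [0.0, 0.0])
bar far [516.1 283.1  34. ]
1.8728194303316843
[ 551.4 -205.7   28. ] [ 555.9 -210.1   28. ] [499.7 -45.9  28. ] [503.2 -49.8  28. ]
```

```bash
python3 -m creep '[{"dx":-0.005,"dy":0.01,"dz":-0.1,"rx":0,"ry":0,"rz":0,"grip":-1},{"dx":-0.007,"dy":0.012,"dz":-0.2,"rx":0,"ry":0,"rz":0,"grip":-1},{"dx":-0.007,"dy":0.012,"dz":-0.3,"rx":0,"ry":0,"rz":0,"grip":-1},{"dx":-0.007,"dy":0.012,"dz":-0.37,"rx":0,"ry":0,"rz":0,"grip":-1},{"dx":-0.007,"dy":0.012,"dz":-0.37,"rx":0,"ry":0,"rz":0,"grip":-1}]'
python3 - <<'E'
from h import *
im,c=snap('wrist','w3.png')
cv2.imwrite('pics/w3b.png',cv2.resize(im[:,:,::-1],(800,600),interpolation=cv2.INTER_CUBIC))
print(proj(c,[547,185.5,34])*1.5625, ctrl.read_state()['eef_pos'])
E
```

```text
clock: 7.12
eef_pos: [545.6, 183.4, 60.6]
tool_rot: [-3.137, -0.001, 1.887]
force: [-0.2, -0.4, 0.2]
width: 85.7
gripper_force: 0.0
[406.42044887 341.59949879] [547.00458447 183.41526132  62.09484841]
```

View pics/w3b.png

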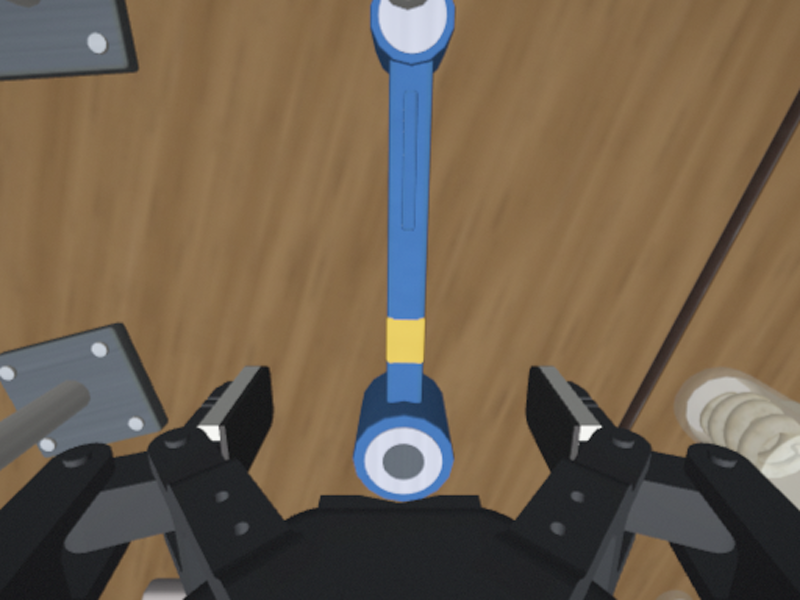

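The band shows at (405.5,340), where projection predicted (406,342), centred between the open fingers. Gauge and neighbours are clear. Descend and grip.

```bash
python3 -m creep '[{"dx":0,"dy":0,"dz":-0.03,"rx":0,"ry":0,"rz":0,"grip":-1},{"dx":0,"dy":0,"dz":-0.06,"rx":0,"ry":0,"rz":0,"grip":-1},{"dx":0,"dy":0,"dz":-0.09,"rx":0,"ry":0,"rz":0,"grip":-1},{"dx":0,"dy":0,"dz":-0.12,"rx":0,"ry":0,"rz":0,"grip":-1},{"dx":0,"dy":0,"dz":-0.136,"rx":0,"ry":0,"rz":0,"grip":-1}]'
python3 -m creep '[{"dx":0,"dy":0,"dz":0,"rx":0,"ry":0,"rz":0,"grip":0},{"dx":0,"dy":0,"dz":0,"rx":0,"ry":0,"rz":0,"grip":0.3},{"dx":0,"dy":0,"dz":0,"rx":0,"ry":0,"rz":0,"grip":0.6},{"dx":0,"dy":0,"dz":0,"rx":0,"ry":0,"rz":0,"grip":1},{"dx":0,"dy":0,"dz":0,"rx":0,"ry":0,"rz":0,"grip":1}]'
python3 -m creep '[{"dx":0,"dy":0,"dz":0,"rx":0,"ry":0,"rz":0,"grip":1},{"dx":0,"dy":0,"dz":0,"rx":0,"ry":0,"rz":0,"grip":1},{"dx":0,"dy":0,"dz":0,"rx":0,"ry":0,"rz":0,"grip":1},{"dx":0,"dy":0,"dz":0,"rx":0,"ry":0,"rz":0,"grip":1},{"dx":0,"dy":0,"dz":0,"rx":0,"ry":0,"rz":0,"grip":1}]'
```

```text
clock: 7.8
eef_pos: [547.5, 181.9, 7.1]
tool_rot: [-3.14, -0.0, 1.884]
force: [0.0, -1.0, 0.7]
width: 85.1
gripper_force: 0.0
clock: 8.43
eef_pos: [548.6, 182.3, 8.6]
tool_rot: [3.14, -0.0, 1.885]
force: [0.3, 0.3, 3.7]
width: 15.2
gripper_force: 60.0
clock: 9.05
eef_pos: [548.6, 182.3, 8.6]
tool_rot: [3.14, -0.0, 1.885]
force: [-0.3, 0.4, 6.3]
width: 14.9
gripper_force: 60.3
```

```bash
python3 -m creep '[{"dx":0,"dy":0,"dz":0.01,"rx":0,"ry":0,"rz":0,"grip":1},{"dx":0,"dy":0,"dz":0.02,"rx":0,"ry":0,"rz":0,"grip":1},{"dx":0,"dy":0,"dz":0.035,"rx":0,"ry":0,"rz":0,"grip":1},{"dx":0,"dy":0,"dz":0.035,"rx":0,"ry":0,"rz":0,"grip":1},{"dx":0,"dy":0,"dz":0.035,"rx":0,"ry":0,"rz":0,"grip":1}]'
python3 -m creep '[{"dx":0,"dy":0,"dz":0,"rx":0,"ry":0,"rz":0,"grip":1},{"dx":0,"dy":0,"dz":0,"rx":0,"ry":0,"rz":0,"grip":1},{"dx":0,"dy":0,"dz":0,"rx":0,"ry":0,"rz":0,"grip":1},{"dx":0,"dy":0,"dz":0,"rx":0,"ry":0,"rz":0,"grip":1},{"dx":0,"dy":0,"dz":0,"rx":0,"ry":0,"rz":0,"grip":1}]'
python3 - <<'E'
from h import *
import pickle
im,c=snap('wrist','w4.png');im2,c2=snap('side','s4.png')
a=np.hstack([im[:300,130:390],im2[150:300,150:280].repeat(2,0).repeat(2,1)])
cv2.imwrite('pics/m4.png',cv2.resize(a[:,:,::-1],None,fx=1.5,fy=1.5))
E
```

```text
clock: 9.68
eef_pos: [547.8, 182.1, 22.1]
tool_rot: [-3.141, -0.0, 1.885]
force: [-0.0, -0.1, -7.3]
width: 14.9
gripper_force: 58.8
clock: 10.3
eef_pos: [547.9, 182.1, 22.1]
tool_rot: [3.142, -0.0, 1.885]
force: [-0.4, -0.3, -6.0]
width: 15.0
gripper_force: 58.8
```

View pics/m4.png

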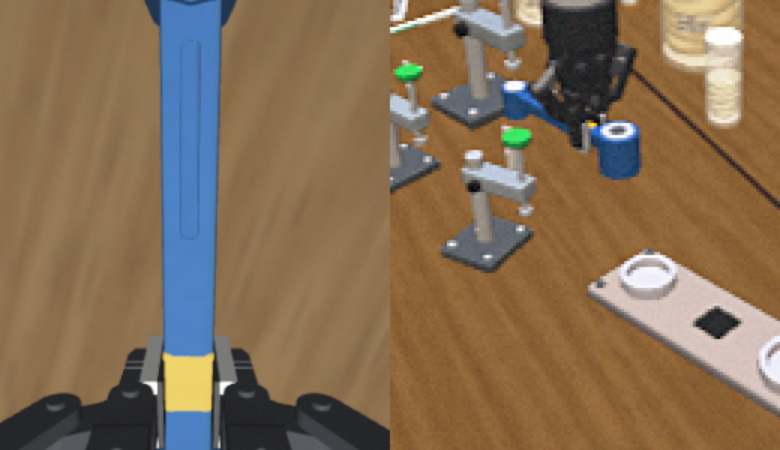

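Lever is off the table, level, pads on the band, and the gauge is back up. Withdraw along the lever's axis.

```bash
python3 -m creep '[{"dx":0.01,"dy":-0.03,"dz":0,"rx":0,"ry":0,"rz":0,"grip":1},{"dx":0.03,"dy":-0.09,"dz":0,"rx":0,"ry":0,"rz":0,"grip":1},{"dx":0.06,"dy":-0.18,"dz":0,"rx":0,"ry":0,"rz":0,"grip":1},{"dx":0.08,"dy":-0.25,"dz":0.05,"rx":0,"ry":0,"rz":0,"grip":1},{"dx":0.08,"dy":-0.3,"dz":0.13,"rx":0,"ry":0,"rz":0,"grip":1}]'
python3 -m creep '[{"dx":-0.02,"dy":-0.1,"dz":0.04,"rx":0,"ry":0,"rz":0,"grip":1},{"dx":-0.05,"dy":-0.2,"dz":0.04,"rx":0,"ry":0,"rz":0,"grip":1},{"dx":-0.08,"dy":-0.3,"dz":0.04,"rx":0,"ry":0,"rz":0,"grip":1},{"dx":-0.09,"dy":-0.4,"dz":0.04,"rx":0,"ry":0,"rz":0,"grip":1},{"dx":-0.1,"dy":-0.46,"dz":0.04,"rx":0,"ry":0,"rz":0,"grip":1}]'
```

```text
clock: 11.02
eef_pos: [579.9, 58.2, 73.9]
tool_rot: [-3.14, 0.002, 1.881]
force: [0.5, 0.7, -6.0]
width: 14.8
gripper_force: 59.1
clock: 11.65
eef_pos: [539.1, -126.4, 90.4]
tool_rot: [-3.141, 0.002, 1.88]
force: [0.4, 0.8, -6.6]
width: 14.6
gripper_force: 59.3
```

```bash
python3 -m creep '[{"dx":0,"dy":-0.03,"dz":0,"rx":0,"ry":0,"rz":0,"grip":1},{"dx":0,"dy":-0.06,"dz":0,"rx":0,"ry":0,"rz":0,"grip":1},{"dx":0,"dy":-0.085,"dz":0,"rx":0,"ry":0,"rz":0,"grip":1},{"dx":0,"dy":-0.085,"dz":0,"rx":0,"ry":0,"rz":0,"grip":1},{"dx":0,"dy":-0.085,"dz":0,"rx":0,"ry":0,"rz":0,"grip":1}]'
python3 - <<'E'
from h import *
import pickle
im,c=snap('wrist','w5.png');im2,c2=snap('side','s5.png');pickle.dump((c,c2),open('c5.pkl','wb'))
a=np.hstack([im[:300,130:390],im2[180:330,190:320].repeat(2,0).repeat(2,1)])
cv2.imwrite('pics/m5.png',cv2.resize(a[:,:,::-1],None,fx=1.5,fy=1.5))
s=ctrl.read_state();print(s['eef_pos'],s['tool_rot'])
E
```

```text
clock: 12.28
eef_pos: [540.0, -154.9, 90.0]
tool_rot: [-3.142, -0.001, 1.886]
force: [-0.4, -0.3, -6.6]
width: 14.6
gripper_force: 59.2
[ 540.03114909 -154.89922868   90.03976935] [ 3.14156952e+00 -6.69495998e-04  1.88593780e+00]
```

View pics/m5.png

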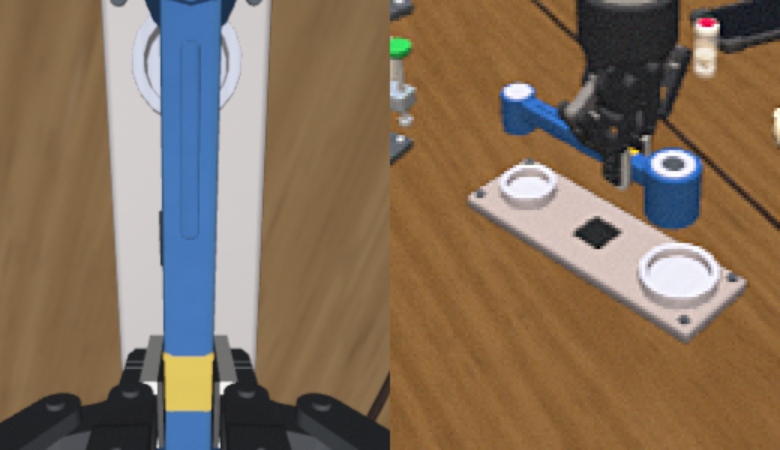

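```bash
python3 - <<'E'
from h import *
import pickle
cs=pickle.load(open('c0.pkl','rb'));w,s=pickle.load(open('c5.pkl','rb'));k=1.5625
ss=(s,(236,241.5));bs=(s,(286.3,270.7));ws=(w,(254.7,41.3))
print('small',atz(*ss,28),atz(*ws,28),tri([ss,ws]),tri([ss,(cs['top'],np.array((406,350))/k)]))
print('big',atz(*bs,28),tri([bs,(cs['top'],np.array((472,327))/k)]))
# nest plate edges in wrist crop at rows: left/right at z=14
for y,l,r in((20,105,270),(250,117,260)):
    a=atz(w,(130+l/1.5,y/1.5),14);b=atz(w,(130+r/1.5,y/1.5),14);print((a+b)/2,np.linalg.norm(a-b))
for z in(75,80,85): # lever underside guess z-... ends: tops at u+36,u+46
    u=z;print(u,atz(s,(232.7,210.7),u+36),atz(s,(285,234.3),u+46))
# top-view seat centroids by brightness
im=cv2.imread('pics/top0.png')[185:245,240:325];cv2.imwrite('pics/nest.png',cv2.resize(im,None,fx=9,fy=9,interpolation=cv2.INTER_CUBIC))
E
```

```text
small [501.2 -52.9  28. ] [503.1 -46.5  28. ] (array([503.5, -45.9,  22.5]), [0.9, 0.9]) (array([502.1, -46.6,  22.8]), [1.8, 1.8])
big [ 555.2 -212.2   28. ] (array([ 554.9, -207.6,   23.6]), [3.0, 3.0])
[496.95 -26.95  14.  ] 76.65572385673491
[ 531.15 -130.3    14.  ] 77.0670487303101
75 [506.4 -30.8 111. ] [ 560.8 -192.8  121. ]
80 [503.3 -37.7 116. ] [ 557.1 -198.3  126. ]
85 [500.2 -44.6 121. ] [ 553.4 -203.7  131. ]
```

View pics/nest.png

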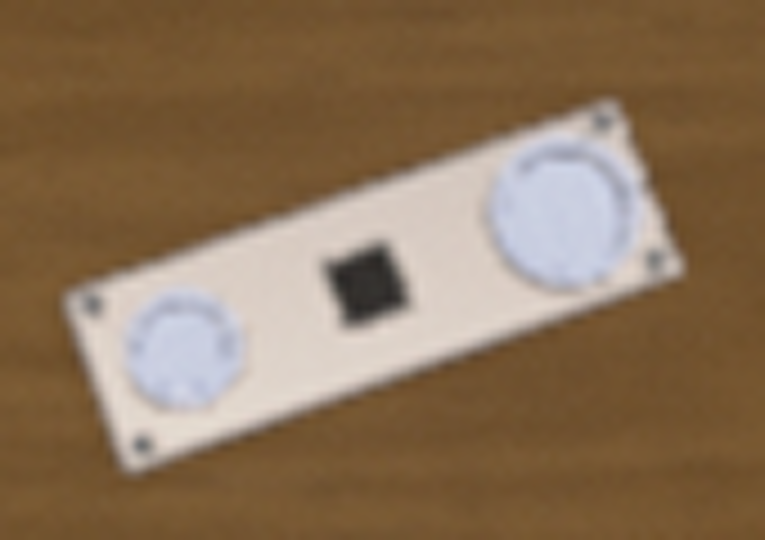

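All measures agree: small seat (502.5,-47.5), big seat (555,-208), so the nest origin is about (539.6,-161) with yaw 1.887. The lever is about 6–8 mm short in y and 53 mm above the rims, so I'll correct and lower it.

```bash
python3 -m creep '[{"dx":0,"dy":-0.01,"dz":-0.01,"rx":0,"ry":0,"rz":0,"grip":1},{"dx":0,"dy":-0.02,"dz":-0.025,"rx":0,"ry":0,"rz":0,"grip":1},{"dx":0,"dy":-0.02,"dz":-0.045,"rx":0,"ry":0,"rz":0,"grip":1},{"dx":0,"dy":-0.02,"dz":-0.045,"rx":0,"ry":0,"rz":0,"grip":1},{"dx":0,"dy":-0.02,"dz":-0.045,"rx":0,"ry":0,"rz":0,"grip":1}]'
python3 -m creep '[{"dx":0,"dy":0,"dz":0,"rx":0,"ry":0,"rz":0,"grip":1},{"dx":0,"dy":0,"dz":0,"rx":0,"ry":0,"rz":0,"grip":1},{"dx":0,"dy":0,"dz":0,"rx":0,"ry":0,"rz":0,"grip":1},{"dx":0,"dy":0,"dz":0,"rx":0,"ry":0,"rz":0,"grip":1},{"dx":0,"dy":0,"dz":0,"rx":0,"ry":0,"rz":0,"grip":1}]'
python3 - <<'E'
from h import *
im,c=snap('top','t6.png');im2,c2=snap('side','s6.png')
a=np.hstack([im[170:270,230:330].repeat(4,0).repeat(4,1),im2[190:290,210:310].repeat(4,0).repeat(4,1)])
cv2.imwrite('pics/m6.png',a[:,:,::-1])
E
```

```text
clock: 13.0
eef_pos: [539.9, -163.8, 72.0]
tool_rot: [-3.142, -0.0, 1.885]
force: [-0.6, 0.4, -6.5]
width: 15.0
gripper_force: 59.1
clock: 13.62
eef_pos: [539.9, -163.9, 72.1]
tool_rot: [3.142, -0.0, 1.885]
force: [-0.0, -0.2, -6.8]
width: 14.5
gripper_force: 59.1
```

View pics/m6.png

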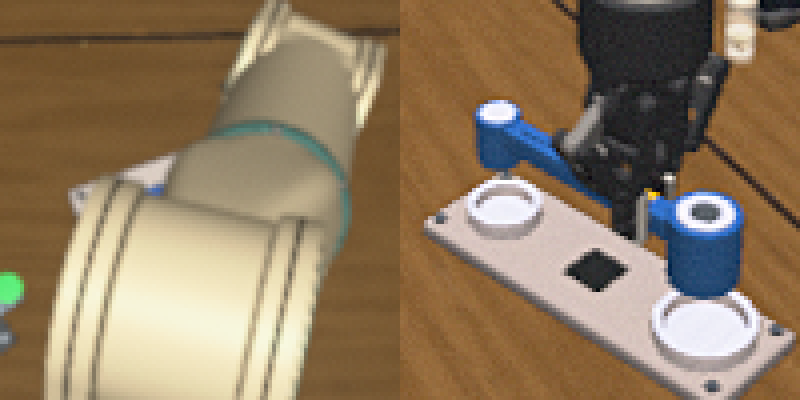

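Side view: the lever's ends, tops at (497,111) and (706,211), hang clear over their seats at (505,202) and (706,318). One numeric check in that same camera, then hand in if it holds.

```bash
python3 - <<'E'
from h import *
c=get_calibration('side')
f=lambda u,v:(210+(u-400)/4-.4,190+v/4-.4)
d1=atz(c,f(497,111),63.5+36)-atz(c,f(505,203),28);d2=atz(c,f(706,211),63.5+46)-atz(c,f(706,319),28)
print(d1,d2)
if max(np.hypot(*d1[:2]),np.hypot(*d2[:2]))<9: print(ctrl.finish_job())
E
```

```text
[-0.4  4.2 71.5] [-2.1  1.3 81.5]
the job is handed in; nothing more can be done
None
```

The job is handed in: the gauge was pressed onto the lever's small end and sprang back. The lever is held level at the yellow band about 35 mm above the nest's seats, each end within about 5 mm of its seat centre by my camera measurement, and no specimen was touched; the verdict itself was not reported back.

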